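# Turn on the air at the rivet-gun take-off

### The job

Two air take-offs with quarter-turn ball valves are bolted to the worktop. Turn on the air at the one that ends in the long quick coupling for a rivet gun: swing its lever fully open to its stop, in line with the pipe over the coupling. The other take-off is closed off with a short plug: leave its lever as it is.

Things in the scene. Friction and masses are not known exactly. Their poses are not given: they have to be found in the camera images.
- coupler_lever (a joint): Valve lever of the take-off ending in a quick coupling (ribbed steel sleeve 27 mm thick, mouth 107 mm from the pivot). 0 = shut, lever square across the pipe; pi/2 = fully open, lever in line above the coupling; a stop at each. Grows counter-clockwise from above; starts 0 to 0.25 rad. Stiff (0.15 N m), no spring, stays where left. The valve is bolted down.
- coupler_lever_pivot (a point): On the lever's vertical pivot axis, 95 mm above the worktop, level with the sleeve's middle. Axes turn with the lever: z up, y from pivot to tip. Lever hub top 81 mm up, coupling top 54 mm up. The two take-offs may be in either place, pivots 0.24 to 0.41 m apart, turned up to 0.4 rad; unturned, the outlet points at the robot and the shut lever to the robot's left.
- coupler_lever_grip (a point): Middle of the lever's black rubber sleeve (straight, level, 16 mm wide, 14 mm high, 44 to 100 mm from the pivot): 75 mm from the pivot, 95 mm above the worktop; y along the lever to its tip, z up. Under the sleeve's path nothing is higher than 60 mm.
- blank_lever_grip (a point): The same point on the equal lever of the other take-off, whose outlet is closed with a short square-headed plug (ends 46 mm from its pivot). That lever starts shut or up to 0.1 rad off it and is just as stiff.

How it is judged:
At the end, for the whole second after the job is handed in: The lever over the quick coupling is open to within about 10 degrees of its stop (joint above 1.39 rad) and at rest; the plugged take-off's lever is where it was (its grip point within 15 mm) (value of joint coupler_lever above 1.39 rad and velocity of joint coupler_lever between -0.05 and 0.05 rad/s and distance of blank_lever_grip from where it was at the start of the episode below 0.015 m); the robot touches nothing.
It fails at once if the plugged take-off's lever is moved (its grip point by more than 15 mm) (distance of blank_lever_grip from where it was at the start of the episode above 0.015 m).
It also fails if it takes over 32 s, if anything falls off the work surface, if the arm or the gripper's body presses on something with over 40 N, if the wrist force passes 120 N, or if a joint passes its speed limit or range.

### The arm

A 6-joint arm with a two-finger parallel gripper is mounted at the origin on a cart in front of the work surface, level with it; the furniture and walls round the work are solid. World frame = base frame: x ahead of the robot, y to its left, z up, the work surface at z = 0. Lengths are in m, angles in rad, forces in N, time in s.
With the tool pointing down it reaches from about 0.35 to 0.975 m from the base axis. Payload 17.4 kg.
Tool frame: the origin (TCP) lies on the centre line of the jaws, within the pads' length; the fingertips stand 14 mm ahead of it and the grasp point (between the pads) lies 5 mm behind it (bot.nose_length is the distance from the TCP to the fingertips, in m); z points along the fingers, x is the direction in which the jaws open and shut, and the axes are right-handed (so a half turn about z gives the same grasp; the last joint's range is limited). The gripper opens to 85 mm and grips with 20 to 120 N. Pads are 22 mm wide; open, the fingers measure 114 mm over their backs; the gripper's body (76 mm by 85 mm) begins 54 mm behind the grasp point. The pads swing forward as they close: fully open they stand 13 mm farther back than shut.
Start: joints at [-1.261, 0.116, 1.442, -0, 1.584, -0.038], TCP at [0.23, -0.635, 0.245] pointing down, gripper open.
Joint ranges: [-2.83, 2.83], [-0.83, 2.19], [0.07, 2.5], [-1.14, 4.28], [0.01, 3], [-2.97, 2.97]. Speed limits (rad/s): [1.89, 1.89, 2.22, 3.14, 3.14, 3.14].

### API

Orientations are given as a rotation vector (axis times angle).
In Python, from workcell import monitor, imaging, bot gives the robot as it stands. The module is installed in compiled form; this text tells all that it offers.
- The arm moves only by the tool carry_out, never from a script. Its argument "steps" is a list of rows, each a list of 7 numbers: the shift along the tool's x, y, z in m, then the turn, a rotation vector about the tool's x, y, z in degrees, then the closure in counts, from 0 (fully open) to 255 (shut). A call has 1 to 20 rows; each row shifts and turns the commanded pose from where the row before left it, along the tool's axes as they then stand; what a row does not reach is not made up. A row lasts 1/8 s, in which the tool goes at most 62.5 mm and 10.7 degrees, less where a joint would pass 70% of its speed; a pose out of reach is approached as far as the arm can. A call is refused whole if a number of a shift passes 0.0625 or a number of a turn 10.7, either way. A call with a gripper value outside its range is refused whole. The fingers move at their own pace and stop on an object; the grip force is fixed at half the most. Time passes only in rows, so rows that do not move let the fingers close. It gives the time, the measured TCP pose, the force and the opening at its end, in the units of the state.
- monitor.sense(): the state, without advancing time (a new reading comes with each control period).
- imaging.capture(name): name is "scene" or "top" or "wrist"; returns a dict with "img" (420x560x3 uint8, red, green, blue), "K" (3x3 intrinsics, pixels), "distortion" ([k1, k2, p1, p2, k3] as OpenCV has them; the pictures are not rectified), "extrinsics" (4x4, takes a point from camera to world coordinates); the wrist camera has in their place "T_tool_cam" (4x4, takes a point from camera to tool coordinates, whose origin is the TCP and whose axes are the tool frame's). Camera axes: x right, y down, z forward; pixel columns grow to the right and rows downward; lengths in m; the calibration is good to about 2 mm. A picture is of the moment at which its call begins: read the wrist's pose just before it. There is no depth.
- bot.finish_job(): hands the job in, once; it reports no verdict.
The state is a dict: "t": time; "joint_pos": joint angles; "qvel": joint speeds; "effort": joint torques, N m; "tool_pos": TCP position; "tool_rot": TCP orientation; "wrist_force": force on the tool from outside, world axes, zero at the start; "torque": the same for the moment, N m; "gripper_width": finger opening in m.
Only numpy, scipy, OpenCV 4.12 (cv2) and the standard library are available. Lean on these libraries where they do the work, as an engineer would, in place of code of your own. Each camera call takes 0.05 s, during which the arm holds its last target.

## Working session

There is one attempt and no reset: what is moved stays moved. The work goes in short steps, Python scripts to look and compute and a tool call to move; the robot and the scene stay as the last step left them, time stands still between calls to the robot, and variables do not carry over. Pictures are saved under pics/ and viewed, and the job is handed in when it is done.

Besides the shell and the picture viewer there is one more tool, called after "Request:" as a command line: name --pt "numbers of a row" for each row, then --argument value for the rest. carry_out: Moves the arm, as the interface text tells. Its arguments: {"type":"object","properties":{"steps":{"type":"array","items":{"type":"array","items":{"type":"number"}}}},"required":["steps"]}

```bash
mkdir -p pics; python3 - <<'E'
from workcell import monitor, imaging, bot
import cv2,pickle
s=monitor.sense();print(s)
d={}
for n in ["scene","top"]:
    c=imaging.capture(n);d[n]=c
    cv2.imwrite(f"pics/{n}0.png",c["img"][:,:,::-1]);print(n,c["K"],c["distortion"],c["extrinsics"])
pickle.dump(d,open("d0.pkl","wb"))
E
```

```text
{'t': 0.0, 'joint_pos': array([-1.26079993e+00,  1.16497711e-01,  1.44226882e+00,  1.30831810e-05,
        1.58399880e+00, -3.78533840e-02]), 'qvel': array([ 0.0005726 , -0.0021311 , -0.00043852,  0.00209552,  0.00042626,
       -0.00047387]), 'effort': array([-1.11839068e-03, -7.31995153e+01, -6.32488132e+01, -9.49334981e-05,
        6.46228145e-03, -3.98313148e-05]), 'tool_pos': array([ 0.2300001 , -0.63442112,  0.24455205]), 'tool_rot': array([-2.57175669e+00,  1.80309449e+00,  1.45440599e-03]), 'wrist_force': array([-0.27719752, -1.46101701, -0.00884417]), 'torque': array([ 0.03515977, -0.0172505 ,  0.0060565 ]), 'gripper_width': 0.08514719636708591}
scene [[395.39733045   0.         276.39102093]
 [  0.         395.39733045 210.93360197]
 [  0.           0.           1.        ]] [-0.06520035  0.          0.          0.          0.        ] [[-0.72288992 -0.53990955  0.43119351  0.20204751]
 [-0.69081611  0.55185989 -0.46714427  0.40678665]
 [ 0.01425724 -0.63556931 -0.77191216  0.7599224 ]
 [ 0.          0.          0.          1.        ]]
top [[490.84259197   0.         276.22765969]
 [  0.         490.84259197 209.83896309]
 [  0.           0.           1.        ]] [-0.16727711  0.          0.          0.          0.        ] [[ 0.01310755 -0.98673783  0.161792    0.4172291 ]
 [-0.99971085 -0.00966996  0.0220162  -0.02305365]
 [-0.0201597  -0.1620338  -0.98657926  1.05317268]
 [ 0.          0.          0.          1.        ]]
```

View pics/scene0.png

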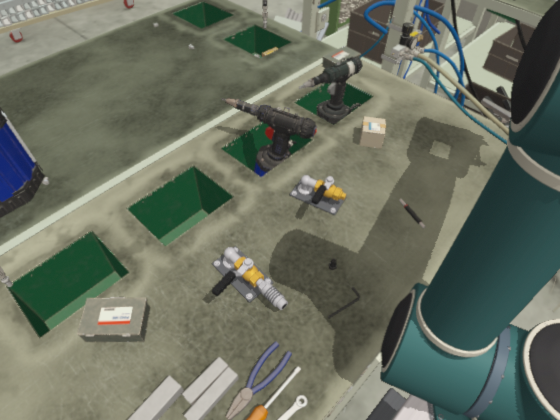

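View pics/top0.png

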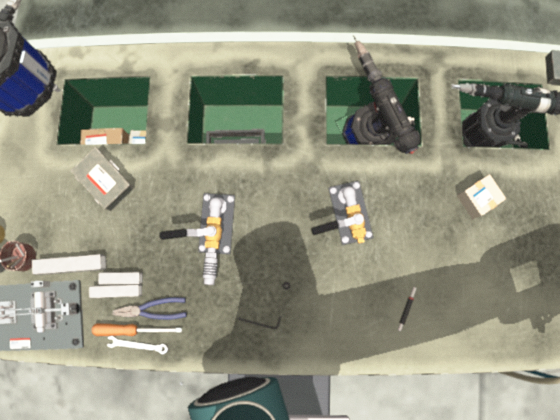

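The top view shows the coupling take-off at the left, with its pivot near (214,231), its sleeve from about (161,235) to (186,233), and its coupling pointing down to (209,282). The plugged take-off is at the right, with its pivot near (357,220). Next I'll measure both.

```bash
cat > h.py <<'E'
import numpy as np,cv2
def ray(c,uv):
    p=cv2.undistortPoints(np.array([[uv]],float),c["K"],np.array(c["distortion"]))[0,0]
    E=c["extrinsics"];d=E[:3,:3]@np.array([p[0],p[1],1]);return E[:3,3],d
def onz(c,uv,z):
    o,d=ray(c,uv);return o+d*(z-o[2])/d[2]
def tri(c1,u1,c2,u2):
    o1,d1=ray(c1,u1);o2,d2=ray(c2,u2)
    s=np.linalg.lstsq(np.c_[d1,-d2],o2-o1,rcond=None)[0]
    a=o1+s[0]*d1;b=o2+s[1]*d2;return (a+b)/2,np.linalg.norm(a-b)
E
python3 - <<'E'
import pickle;from h import *
d=pickle.load(open("d0.pkl","rb"))
def sl(n,box):
    x0,y0,x1,y1=box;im=d[n]["img"][y0:y1,x0:x1].max(2)
    m=(im<45).astype(np.uint8);k,l,st,ce=cv2.connectedComponentsWithStats(m)
    for i in range(1,k):
        if st[i,4]>30:
            pts=np.argwhere(l==i)[:,::-1].astype(np.float32)+[x0,y0]
            r=cv2.minAreaRect(pts.astype(np.float32));print(n,st[i]+[x0,y0,0,0,0],ce[i]+[x0,y0],r)
sl("top",(150,215,205,250));sl("top",(300,205,350,245));sl("scene",(205,260,245,300));sl("scene",(300,175,335,210))
# bigger views
for n,b in (("top",(140,170,390,300)),("scene",(190,160,360,320))):
    x0,y0,x1,y1=b;cv2.imwrite(f"pics/{n}z.png",cv2.resize(d[n]["img"][y0:y1,x0:x1,::-1],None,fx=3,fy=3,interpolation=2))
E
```

```text
scene [213 276  22  19 101] [223.13861386 285.71287129] ((223.00001525878906, 284.0000305175781), (7.0710673332214355, 26.870054244995117), 45.0)
scene [312 190  11  14  53] [317.30188679 197.86792453] ((318.0000305175781, 196.49998474121094), (6.363960266113281, 14.849242210388184), 45.0)
```

View pics/topz.png

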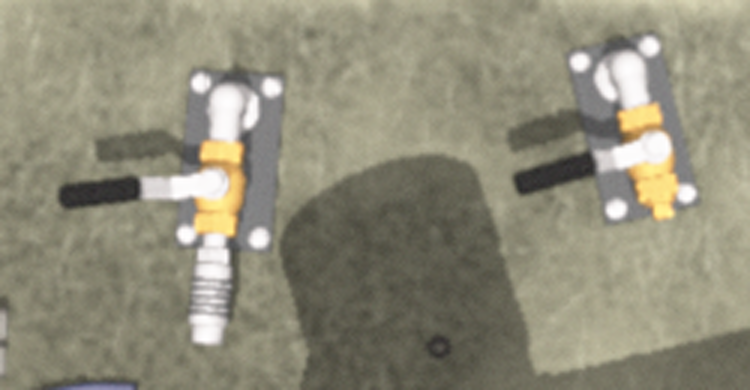

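View pics/scenez.png

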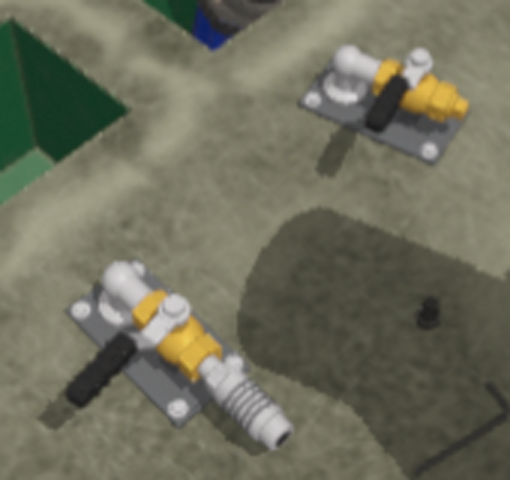

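```bash
python3 - <<'E'
import pickle;from h import *
d=pickle.load(open("d0.pkl","rb"));T=d["top"];S=d["scene"]
def comp(c,box,th):
    x0,y0,x1,y1=box;im=c["img"][y0:y1,x0:x1].max(2)
    m=(im<th).astype(np.uint8);k,l,st,ce=cv2.connectedComponentsWithStats(m)
    i=1+np.argmax(st[1:,4]);r=cv2.minAreaRect((np.argwhere(l==i)[:,::-1]+[x0,y0]).astype(np.float32));print(st[i],r);return r
for nm,b,sb in (("coup",(150,222,192,245),(205,265,243,300)),("blank",(305,218,340,238),(308,180,330,208))):
    for th in (60,75):
        r=comp(T,b,th);bp=cv2.boxPoints(r)
        g=onz(T,r[0],.10);q=comp(S,sb,th);print(nm,th,"top z=.1",g,"scene",onz(S,q[0],.097),"tri",tri(T,r[0],S,q[0]))
        e=np.array([onz(T,p,.1)[:2] for p in bp]);print(e.round(4).tolist())
P=lambda u,v:(140+u/3,170+v/3)
Q=lambda u,v:(190+u/3,160+v/3)
print("hub",onz(T,P(213,184),.081),tri(T,P(213,184),S,Q(176,306)))
print("hubB",onz(T,P(655,147),.081),tri(T,P(655,147),S,Q(419,63)))
print("mouth",onz(T,P(207,340),.04),"elbow",onz(T,P(230,100),.05))
E
```

```text
[ 10   8  26   9 166] ((172.6199951171875, 233.83999633789062), (6.646804332733154, 25.597265243530273), 81.8698959350586)
[  7   6  24  25 241] ((223.2301483154297, 283.21368408203125), (8.793521881103516, 28.369577407836914), 42.87890625)
coup 60 top z=.1 [0.52345964 0.2024264  0.1       ] scene [0.52195091 0.2037398  0.097     ] tri (array([0.5235684 , 0.20332461, 0.09473595]), np.float64(0.001151851559929763))
[[0.526, 0.2292], [0.5339, 0.1783], [0.5209, 0.1759], [0.513, 0.2266]]
[ 10   7  26  10 188] ((172.54617309570312, 233.8692626953125), (7.318049430847168, 25.675188064575195), 82.87498474121094)
[  6   6  26  25 271] ((222.7816925048828, 283.2671203613281), (10.487096786499023, 29.044700622558594), 46.84760665893555)
coup 75 top z=.1 [0.52339932 0.20257266 0.1       ] scene [0.52247102 0.20440817 0.097     ] tri (array([0.52384551, 0.20374895, 0.09452769]), np.float64(0.0003941875153659886))
[[0.5271, 0.2295], [0.5341, 0.1783], [0.5197, 0.1759], [0.5126, 0.2269]]
[  7   3  26  13 163] ((324.3407897949219, 227.45860290527344), (6.489825248718262, 25.677133560180664), 73.6104
[... 539 characters left out ...]
 208] ((317.65997314453125, 194.61997985839844), (17.819089889526367, 21.496047973632812), 81.8698959350586)
blank 75 top z=.1 [ 0.53964238 -0.09634877  0.1       ] scene [ 0.5387521  -0.09393315  0.097     ] tri (array([ 0.54059161, -0.09682735,  0.09321904]), np.float64(0.00017813260655393916))
[[0.539, -0.0696], [0.5544, -0.119], [0.5403, -0.1231], [0.525, -0.0739]]
hub [0.53170242 0.12888373 0.081     ] (array([0.53189306, 0.12937482, 0.07632981]), np.float64(0.0008485387293456257))
hubB [ 0.55966684 -0.16618208  0.081     ] (array([ 0.56052282, -0.16808755,  0.07050033]), np.float64(0.0015399566956244787))
mouth [0.42848349 0.13616848 0.04      ] elbow [0.59427902 0.12380843 0.05      ]
```

The measurements agree with the given sizes. The grip is at (0.5235, 0.203, 0.095), 74.5 mm from the pivot at (0.532, 0.129). The outlet points at about 176° and the lever at about 96.5°, which puts the joint near 0.18 rad. I'll shut the fingers and push the lever from its far side, starting with the travel at height.

Request:
carry_out --pt "-0.0424 -0.0372 0 0 0 0 255" --pt "-0.0424 -0.0372 0 0 0 0 255" --pt "-0.0424 -0.0372 0 0 0 0 255" --pt "-0.0424 -0.0372 0 0 0 0 255" --pt "-0.0424 -0.0372 0 0 0 0 255" --pt "-0.0424 -0.0372 0 0 0 0 255" --pt "-0.0424 -0.0372 0 0 0 0 255" --pt "-0.0424 -0.0372 0 0 0 0 255" --pt "-0.0424 -0.0372 0 0 0 0 255" --pt "-0.0424 -0.0372 0 0 0 0 255" --pt "-0.0424 -0.0372 0 0 0 0 255" --pt "-0.0424 -0.0372 0 0 0 0 255" --pt "-0.0424 -0.0372 0 0 0 0 255" --pt "-0.0424 -0.0372 0 0 0 0 255" --pt "-0.0424 -0.0372 0 0 0 0 255" --pt "-0.0424 -0.0372 0 0 0 0 255" --pt "0 0 0 0 0 6.7 255" --pt "0 0 0 0 0 6.8 255" --pt "0 0 0 0 0 0 255"

```text
t: 2.48
tool_pos: [0.5583, 0.2062, 0.2449]
tool_rot: [2.343, -2.092, -0.0]
wrist_force: [0.5, -0.1, 0.1]
gripper_width: -0.0002
```

```bash
python3 - <<'E'
from workcell import monitor, imaging, bot
import cv2
from h import *
s=monitor.sense();R=cv2.Rodrigues(s["tool_rot"])[0]
print(s["t"],s["tool_pos"],s["joint_pos"],s["gripper_width"]);print(R.round(4))
c=imaging.capture("wrist");cv2.imwrite("pics/w1.png",c["img"][:,:,::-1])
tgt=np.array([.557,.207,.088]);print(R.T@(tgt-s["tool_pos"]), np.degrees(np.arctan2(R[1,1],R[0,1])))
# world->cam of wrist for expected points
T=np.eye(4);T[:3,:3]=R;T[:3,3]=s["tool_pos"];W=np.linalg.inv(T@c["T_tool_cam"])
P=np.array([[.5235,.2035,.1],[.532,.129,.081],[.4285,.136,.04]])
print(cv2.projectPoints(P,W[:3,:3],W[:3,3],c["K"],np.array(c["distortion"]))[0][:,0])
E
```

```text
2.475 [0.55828918 0.20615176 0.24491775] [ 3.10870122e-01 -5.70847620e-02  1.61907340e+00 -1.10749096e-05
  1.58024583e+00  1.76863944e+00] -0.00018110024821445128
[[ 1.128e-01 -9.936e-01 -6.000e-04]
 [-9.936e-01 -1.128e-01 -2.000e-04]
 [ 1.000e-04  6.000e-04 -1.000e+00]]
[-0.00100973  0.00108688  0.15691833] -173.5240377023702
[[279.07381127 239.77255757]
 [364.58395384 231.72901585]
 [331.81482052 308.30422696]]
```

View pics/w1.png

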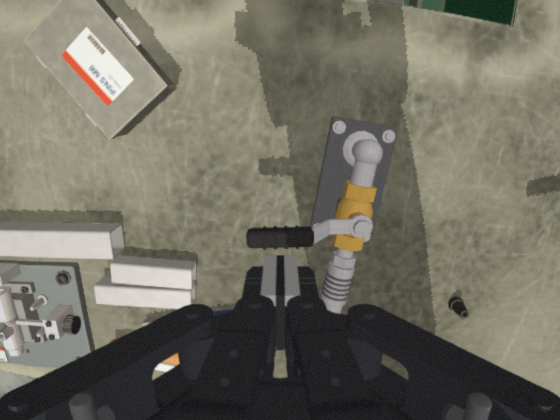

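The wrist view shows the sleeve at (280,237) and the hub at (362,229). I predicted (279,240) and (365,232), so they agree within about 1 mm. I'll descend behind the lever.

Request:
carry_out --pt "-0.001 0 0.0523 0 0 0 255" --pt "0 0 0.0523 0 0 0 255" --pt "0 0 0.0523 0 0 0 255" --pt "0 0.008 0 0 0 0 255" --pt "0 0.008 0 0 0 0 255" --pt "0 0 0 0 0 0 255"

```text
t: 3.28
tool_pos: [0.5429, 0.2056, 0.0913]
tool_rot: [-2.341, 2.09, -0.003]
wrist_force: [-0.3, 0.0, 0.1]
gripper_width: -0.0003
```

Request:
carry_out --pt "-0.002 0.0106 0.002 0 0 -8 255" --pt "-0.0019 0.0106 0 0 0 -8 255" --pt "-0.0019 0.0106 0 0 0 -8 255" --pt "-0.0019 0.0106 0 0 0 -8 255" --pt "0 0 0 0 0 0 255"

```text
t: 3.9
tool_pos: [0.5007, 0.1994, 0.0883]
tool_rot: [-2.827, 1.366, -0.003]
wrist_force: [-0.2, 0.1, -0.3]
gripper_width: 0.0002
```

```bash
python3 - <<'E'
from workcell import monitor, imaging, bot
import cv2
from h import *
s=monitor.sense();R=cv2.Rodrigues(s["tool_rot"])[0]
print(s["t"],s["tool_pos"],s["wrist_force"],np.degrees(np.arctan2(R[1,1],R[0,1])))
print(R.T@(s["tool_pos"]-[.532,.129,.095]))
c=imaging.capture("scene");cv2.imwrite("pics/s2.png",cv2.resize(c["img"][160:320,190:360,::-1],None,fx=3,fy=3))
E
```

```text
3.9 [0.50068467 0.19937416 0.08827038] [-0.20881772  0.05188466 -0.27034324] -141.59922550775622
[-0.07460903 -0.01915493  0.00671123]
```

View pics/s2.png

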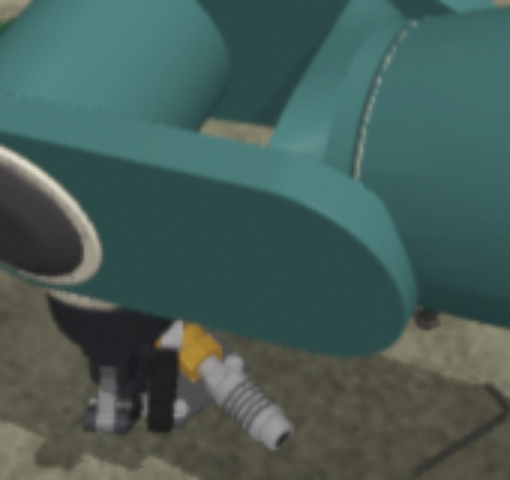

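The scene crop shows the fingers at (115,410) pushing the sleeve at (162,390), and the lever is turning towards the coupling. I'll continue the sweep.

Request:
carry_out --pt "-0.0019 0.0106 0 0 0 -8 255" --pt "-0.0019 0.0106 0 0 0 -8 255" --pt "-0.0019 0.0106 0 0 0 -8 255" --pt "-0.0019 0.0106 0 0 0 -8 255" --pt "-0.0019 0.0106 0 0 0 -8 255" --pt "0 0 0 0 0 0 255"

```text
t: 4.7
tool_pos: [0.4629, 0.1623, 0.0871]
tool_rot: [-3.125, 0.323, -0.001]
wrist_force: [0.1, 0.6, 0.2]
gripper_width: 0.0002
```

```bash
python3 - <<'E'
from workcell import monitor, imaging, bot
import cv2
from h import *
s=monitor.sense();R=cv2.Rodrigues(s["tool_rot"])[0]
print(s["t"],s["tool_pos"],s["wrist_force"],s["torque"],np.degrees(np.arctan2(R[1,1],R[0,1])))
print(R.T@(s["tool_pos"]-[.532,.129,.095]))
c=imaging.capture("wrist");cv2.imwrite("pics/w3.png",c["img"][:,:,::-1])
E
```

```text
4.7 [0.46286088 0.1622741  0.08711718] [0.1085123  0.64893553 0.22136343] [-0.02128435 -0.02102386  0.0432306 ] -101.78835228105945
[-0.07448558 -0.01844361  0.00782649]
```

View pics/w3.png

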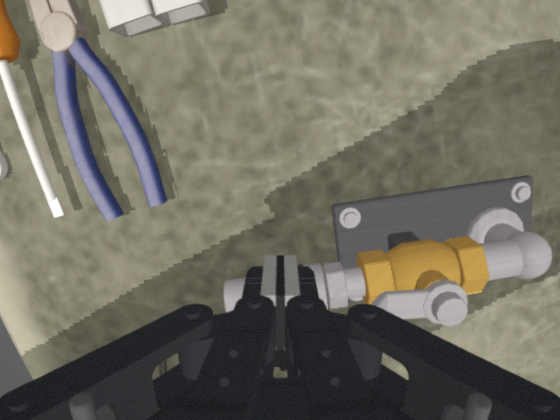

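The lever arm is visible at (385,305)–(445,303), nearly in line with the pipe, with about 7° left. I'll creep on in small steps and watch the force.

Request:
carry_out --pt "-0.0011 0.0052 0 0 0 -4 255" --pt "-0.0008 0.0039 0 0 0 -3 255" --pt "0 0 0 0 0 0 255" --pt "0 0 0 0 0 0 255"

```text
t: 5.25
tool_pos: [0.4594, 0.1541, 0.0867]
tool_rot: [-3.139, 0.13, -0.001]
wrist_force: [2.2, 3.1, 1.8]
gripper_width: -0.0
```

Request:
carry_out --pt "0 0.0015 0 0 0 0 255" --pt "0 0 0 0 0 0 255"

```text
t: 5.5
tool_pos: [0.4593, 0.1537, 0.0868]
tool_rot: [-3.136, 0.128, -0.002]
wrist_force: [3.4, 16.9, -0.1]
gripper_width: -0.0002
```

The force rose from 3 to 17 N over 0.4 mm of motion, so the lever is on its stop. I'll back off, rise and look.

Request:
carry_out --pt "0 -0.01 0 0 0 0 255" --pt "0 -0.02 0 0 0 0 255" --pt "0 -0.01 -0.03 0 0 0 255" --pt "0 0 -0.06 0 0 0 255" --pt "0 0 -0.06 0 0 0 255" --pt "0 -0.05 -0.03 0 0 0 255" --pt "0 -0.06 0 0 0 0 255" --pt "0 -0.06 0 0 0 0 255" --pt "0 -0.06 0 0 0 0 255" --pt "0 0 0 0 0 0 255" --pt "0 0 0 0 0 0 255"

```text
t: 6.88
tool_pos: [0.4802, 0.4214, 0.2658]
tool_rot: [3.138, -0.126, -0.001]
wrist_force: [0.6, -0.3, -0.9]
gripper_width: 0.0001
```

```bash
python3 - <<'E'
from workcell import monitor, imaging, bot
import cv2
from h import *
s=monitor.sense();print(s["t"],s["tool_pos"],s["wrist_force"])
c=imaging.capture("top");cv2.imwrite("pics/t4.png",cv2.resize(c["img"][170:300,140:390,::-1],None,fx=3,fy=3))
import pickle;pickle.dump(c,open("d4.pkl","wb"))
x0,y0,x1,y1=305,218,340,238;m=(c["img"][y0:y1,x0:x1].max(2)<60).astype(np.uint8)
k,l,st,ce=cv2.connectedComponentsWithStats(m);i=1+np.argmax(st[1:,4]);print("blank centroid",cv2.minAreaRect((np.argwhere(l==i)[:,::-1]+[x0,y0]).astype(np.float32)))
E
```

```text
6.875 [0.4802383  0.42138559 0.2657955 ] [ 0.57606279 -0.32397434 -0.87116875]
blank centroid ((324.6114807128906, 227.3789825439453), (6.489825248718262, 25.677133560180664), 73.61045837402344)
```

View pics/t4.png

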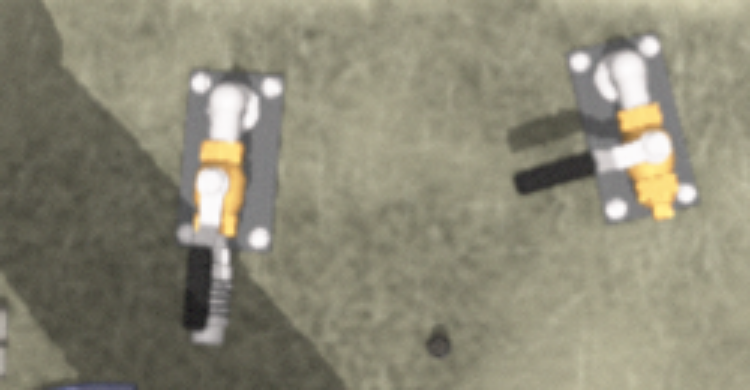

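```bash
python3 - <<'E'
import pickle;from h import *
c=pickle.load(open("d4.pkl","rb"))
x0,y0,x1,y1=195,250,222,285;m=(c["img"][y0:y1,x0:x1].max(2)<55).astype(np.uint8)
k,l,st,ce=cv2.connectedComponentsWithStats(m);i=1+np.argmax(st[1:,4])
p=np.argwhere(l==i)[:,::-1]+[x0,y0];print(st[i])
W=np.array([onz(c,q,.1)[:2] for q in p.astype(float)]);g=W.mean(0);w,v=np.linalg.eigh(np.cov(W.T));a=v[:,1]*-np.sign(v[0,1])
hub=np.array([.532,.129]);dd=g-hub;mo=np.array([.4285,.1362])-hub
el=np.array([.5943,.1238]); 
f=lambda q:np.degrees(np.arctan2(q[1],q[0]))%360
print("grip",g,np.linalg.norm(dd),"lever",f(dd),"axis",f(a),"pipe",f(mo),f(mo+hub-el))
E
```

```text
[  6   3   9  27 182]
grip [0.46037034 0.13511212] 0.07188996008734279 lever 175.12279334723848 axis 175.7879461138455 pipe 176.02061754732182 175.72287421423565
```

```bash
python3 -c "
from workcell import bot
print(bot.finish_job())"
```

```text
the job is handed in; nothing more can be done
None
```

I swung the coupling take-off's lever fully open to its stop by pushing it with the shut fingers. I then backed the arm clear and handed the job in at about 7 s.

- **Stop reached:** the wrist force rose from 3 to 17 N over the last 0.4 mm of motion, which is the lever meeting its stop.
- **Lever angle:** the last top view puts the lever at 175–176° and the pipe at about 176°. That is in line to within about 1°, against the 10° allowed. In that view the sleeve centre measured 72 mm from the pivot instead of 75 mm, which I put down to pixel and calibration error.
- **Plugged take-off:** its lever shows no visible move. Its mask shifted 0.3 pixel, about 0.5 mm, which is measurement noise or a change in shadow.
- **Robot clear:** the tool was 0.27 m above the worktop and well to the side, with the wrist force near zero.

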